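# Press weights onto freshly bonded lids

### The arm

A 7-joint arm with a two-finger parallel gripper is mounted at the origin on the work surface. World frame = base frame: x ahead of the robot, y to its left, z up, the work surface at z = 0. Lengths are in m, angles in rad, forces in N, time in s.
With the tool pointing down it reaches from about 0.4 to 0.85 m from the base axis. Payload 10.4 kg.
Tool frame: the origin (TCP) lies on the centre line of the jaws, within the pads' length; the fingertips stand 11 mm ahead of it and the grasp point (between the pads) lies 8 mm behind it; z points along the fingers, y is the line along which they close (so a half turn about z gives the same grasp; the last joint's range is limited). The gripper opens to 87 mm and grips with 3 to 60 N. Pads are 19 mm wide; open, the fingers measure 117 mm over their backs; the gripper's body (75 mm by 190 mm) begins 51 mm behind the grasp point.
Start: joints at [1.221, 0.332, -0.065, 1.46, 0.022, 1.35, -0.088], TCP at [0.201, -0.592, 0.234] pointing down, gripper open.
Joint ranges: [-2.6, 2.6], [-0.5, 2.12], [-1.47, 1.34], [0.16, 2.42], [-1.27, 4.41], [0.06, 2.06], [-2.6, 2.6]. Speed limits (rad/s): [2.22, 2.22, 2.79, 2.79, 3.14, 3.14, 3.14].

### API

Orientations are given as a unit quaternion [x, y, z, w].
In Python, from bench import r gives the robot as it stands.
- The arm moves only by the shell command python3 -m pendant 'ROWS' [OPENING] [FORCE]. ROWS is JSON, a list of rows, each a list of 4 numbers: the shift along the tool's x, y, z in m, then the turn about the tool's z in rad. A call has 1 to 8 rows; each row shifts and turns the commanded pose from where the row before left it, along the tool's axes as they then stand; what a row does not reach is not made up. A row lasts 1/12 s, in which the tool goes at most 41.7 mm and 7.16 degrees, less where a joint would pass 70% of its speed; a pose out of reach is approached as far as the arm can. A call with a gripper value outside its range is refused whole. OPENING is the opening, from 0 (shut) to 1 (fully open), set as the call begins (- or left out, the last holds). The fingers move at their own pace and stop on an object; FORCE is the grip in N (left out, the last holds). Time passes only in rows, so rows that do not move let the fingers close. It gives the time, the measured TCP pose, the force, the opening and the grip force at its end, in the units of the state.
- r.read_state(): the state, without advancing time (a new reading comes with each control period).
- r.camera(name): name is "side" or "top" or "wrist"; returns a dict with "img" (480x640x3 uint8, red, green, blue), "camera_matrix" (3x3 intrinsics, pixels), "dist_coeffs" ([k1, k2, p1, p2, k3] as OpenCV has them; the pictures are not rectified), "xyz" and "attitude" of the camera in the world. Camera axes: x right, y down, z forward; pixel columns grow to the right and rows downward; lengths in m; the calibration is good to about 2 mm. A picture is of the moment at which its call begins. There is no depth.
- r.close_job(): hands the job in; it is judged then, once.
Trained networks look in the newest picture that a camera, given by its name, has taken for a name from the list of things; names that differ only in an ending like _2 or _b are one class to them, and where a whole thing is asked for, a point or a joint stands for the part that bears it (a point fixed in the world has none). Each returns a list of dicts, best first, with "score" (0 to 1); they miss things now and then, are a little off and sometimes report something else, mostly with a low value. They report only what shows in the picture. A call takes as long as a camera call. They do not tell look-alikes from the thing itself.
- r.outline_of(thing, camera): "mask" (480x640 bool, what is visible of it) and "bbox" ([centre column, centre row, width, height] in pixels, round what is visible of it).
The state is a dict: "time": time; "joint_positions": joint angles; "joint_vel": joint speeds; "joint_torque": joint torques, N m; "ee_pos": TCP position; "eef_rot": TCP orientation; "ft_force": force on the tool from outside, world axes, zero at the start; "torque": the same for the moment, N m; "width": finger opening in m; "grip_force": force on a finger pad.
Only numpy, scipy, OpenCV 4.12 (cv2) and the standard library are available. Lean on these libraries where they do the work, as an engineer would, in place of code of your own. Each camera call takes 0.05 s, during which the arm holds its last target. There are 200 camera calls.

### The job

The lids of four sensor housings on the mat have just been bonded and must be pressed while the adhesive sets. Stand each of the four red-knobbed steel press weights on the light-grey lid that it matches in shape and size (large round, small round, square, oblong), centred, flat and with its sides in line with the lid's, set down gently, without shoving the housings about. Do not disturb the square housing that is still open, with its green board showing, or the amber adhesive bottle.

Things in the scene. Friction and masses are not known exactly. Their poses are not given: they have to be found in the camera images.
- weight_large_round: Press weight with a round steel block 64 mm across, about 0.5 kg, red knob on top. Origin: centre of its underside, z up. Underside to top: 3 mm rubber sole, steel block up to 23 mm, thin neck (14 mm across) to 27 mm, then an upright red cylindrical knob, 26 mm across, from 27 to 59 mm, on the block's centre; grip the knob, from any side. 
- weight_small_round: Press weight with a round steel block 36 mm across, about 0.2 kg, red knob on top. Origin: centre of its underside, z up. Underside to top: 3 mm rubber sole, steel block up to 23 mm, thin neck (14 mm across) to 27 mm, then an upright red cylindrical knob, 26 mm across, from 27 to 59 mm, on the block's centre; grip the knob, from any side. 
- weight_square: Press weight with a square steel block 50 x 50 mm, sides along its x and y, about 0.4 kg, red knob on top. Origin: centre of its underside, z up. Underside to top: 3 mm rubber sole, steel block up to 23 mm, thin neck (14 mm across) to 27 mm, then an upright red cylindrical knob, 26 mm across, from 27 to 59 mm, on the block's centre; grip the knob, from any side. 
- weight_oblong: Press weight with an oblong steel block, 92 mm long (its x) and 40 mm wide (its y), about 0.6 kg, red knob on top. Origin: centre of its underside, z up. Underside to top: 3 mm rubber sole, steel block up to 23 mm, thin neck (14 mm across) to 27 mm, then an upright red cylindrical knob, 26 mm across, from 27 to 59 mm, on the block's centre; grip the knob, from any side. 
- housing_large_round: Round black housing 76 mm across with a flat light-grey lid bonded on, the lid's top 34 mm above the bench; two low mounting ears at +y and -y. Origin: centre of its underside, z up. It is loose on the bench. A brass connector sticks out 14 mm from its +x side, well below the lid.
- housing_small_round: Round black housing 48 mm across with a flat light-grey lid bonded on, the lid's top 40 mm above the bench. Origin: centre of its underside, z up. It is loose on the bench. A brass connector sticks out 14 mm from its +x side, well below the lid.
- housing_square: Square black housing 62 x 62 mm, sides along its x and y, with a flat light-grey lid bonded on, the lid's top 30 mm above the bench. Origin: centre of its underside, z up. It is loose on the bench. A brass connector sticks out 14 mm from its +x side, well below the lid.
- housing_oblong: Oblong black housing, 104 mm long (its x) and 52 mm wide (its y), with a flat light-grey lid bonded on, the lid's top 28 mm above the bench. Origin: centre of its underside, z up. It is loose on the bench. A brass connector sticks out 14 mm from its +x side, well below the lid.
- open_housing: Square black housing 62 x 62 mm, 25 mm high, without a lid: its green circuit board shows. To be left alone. Origin: centre of its underside.
- adhesive_bottle: Small amber bottle with a paper label and black cap, 44 mm across, 84 mm high, standing between the other things. To be left alone. Origin: centre of its underside.
Not all that is in view belongs to the job. What is shaped like the weight_square but purple is not meant. What is shaped like the weight_small_round but turquoise is not meant.

How it is judged:
By the outcome, as a careful person would: the job done as asked, in the order asked, and still so for the second after the job is handed in, with the robot touching nothing.
It also fails if it takes over 102 s, if anything falls off the work surface, if the arm or the gripper's body presses on something with over 40 N, if the wrist force passes 120 N, or if a joint passes its speed limit or range.

## Working session

There is one attempt and no reset: what is moved stays moved. The work goes in short steps, Python scripts to look and compute and a shell command to move; the robot and the scene stay as the last step left them, time stands still between calls to the robot, and variables do not carry over. Pictures are saved under pics/ and viewed, at most 17 in all, crops included, and the job is handed in when it is done.

```bash
ls; mkdir -p pics
python3 - <<'E'
from bench import r
import cv2,numpy as np
s=r.read_state();print({k:np.round(v,3).tolist() for k,v in s.items()})
for n in("top","side"):
    c=r.camera(n);cv2.imwrite(f"pics/{n}0.png",c["img"][:,:,::-1]);print(n,c["camera_matrix"],c["dist_coeffs"],c["xyz"],c["attitude"])
E
```

```text
pics
{'time': 0.0, 'joint_positions': [1.221, 0.333, -0.065, 1.461, 0.022, 1.35, -0.088], 'joint_vel': [0.0, 0.001, 0.001, -0.001, 0.001, 0.001, 0.0], 'joint_torque': [-0.001, -62.326, 0.024, -38.99, -0.061, 0.04, 0.0], 'ee_pos': [0.201, -0.592, 0.233], 'eef_rot': [0.987, 0.163, -0.0, -0.001], 'ft_force': [0.791, -0.246, -0.596], 'torque': [0.034, -0.0, -0.047], 'grip_force': 0.0, 'width': 0.087}
top [[602.69645948   0.         323.28131271]
 [  0.         602.69645948 234.20466618]
 [  0.           0.           1.        ]] [-0.19813866  0.          0.          0.          0.        ] [ 0.27825265 -0.00334571  1.21594497] [ 0.72232078 -0.68304161  0.07268642 -0.08014693]
side [[448.78002041   0.         312.70847196]
 [  0.         448.78002041 237.11232579]
 [  0.           0.           1.        ]] [-0.09168969  0.          0.          0.          0.        ] [ 0.41184358 -0.76354944  0.67824962] [ 0.90172761 -0.05304227  0.03537922 -0.42757707]
```

View pics/top0.png

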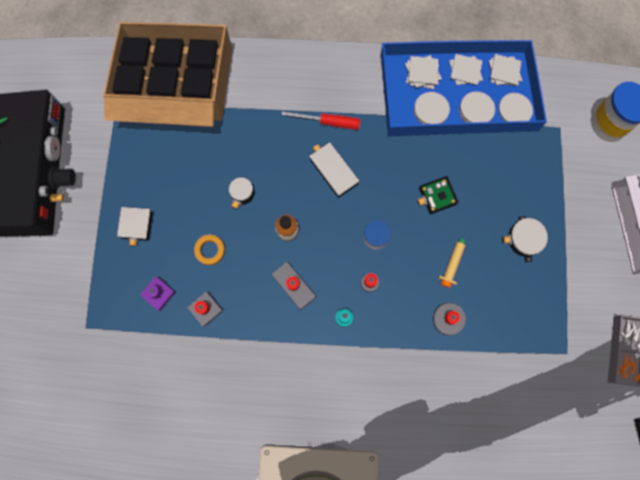

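View pics/side0.png

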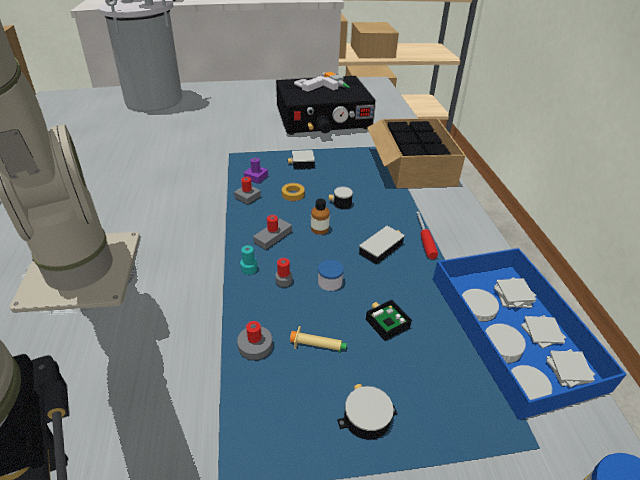

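Four red-knobbed weights in the top view: square at (204,308), oblong at (294,285), small round at (370,281) and large round at (450,319). The lids are square (134,222), small round (240,189), oblong (334,169) and large round (528,237). The look-alikes to ignore are purple at (157,293) and turquoise at (344,317). The open housing is at (438,195) and the bottle at (287,226).

```bash
cat > h.py <<'E'
from bench import r
import cv2,numpy as np
from scipy.spatial.transform import Rotation as R
def plane(c,px,z):
    px=np.asarray(px,float).reshape(-1,1,2)
    u=cv2.undistortPoints(px,c["camera_matrix"],np.array(c["dist_coeffs"])).reshape(-1,2)
    d=R.from_quat(c["attitude"]).apply(np.c_[u,np.ones(len(u))])
    return (c["xyz"]+d*((z-c["xyz"][2])/d[:,2])[:,None])[:,:2]
def contour(m,near=None):
    cs,_=cv2.findContours(m.astype(np.uint8),cv2.RETR_EXTERNAL,cv2.CHAIN_APPROX_NONE)
    cs=[k for k in cs if len(k)>12]
    if near is not None: return min(cs,key=lambda k:np.hypot(*(k[:,0].mean(0)-near)))
    return max(cs,key=cv2.contourArea)
def rect(P):   # centre, size long/short mm, angle of long side deg
    (cx,cy),(w,h),a=cv2.minAreaRect((P*1000).astype(np.float32))
    if w<h: w,h,a=h,w,a+90
    return np.array([cx,cy])/1000,np.round([w,h],1),round((a+90)%180-90,1)
def masks(img):
    hsv=cv2.cvtColor(img,cv2.COLOR_RGB2HSV).astype(int);H,S,V=hsv[...,0],hsv[...,1],hsv[...,2]
    red=((H<8)|(H>172))&(S>150)&(V>100); lid=(S<45)&(V>165); steel=(S<70)&(V>70)&(V<165)
    return red,lid,steel
LZ=dict(large_round=.034,small_round=.040,square=.030,oblong=.028)
def yaw():
    s=r.read_state();x=R.from_quat(s["eef_rot"]).apply([1,0,0]);return np.degrees(np.arctan2(x[1],x[0]))
def go(xy,z,yw=None):
    s=r.read_state();d=R.from_quat(s["eef_rot"]).inv().apply(np.r_[xy,z]-s["ee_pos"])
    print("shift tool mm",np.round(d*1000,1),"yaw",round(yaw(),2),"" if yw is None else "turn rad %.3f (wanted yaw %.1f)"%(-np.radians(yw-yaw()),yw))
E
python3 - <<'E'
from h import *
c=r.camera("top");red,lid,steel=masks(c["img"])
W=dict(large_round=(450,319),small_round=(370,281),square=(204,308),oblong=(294,285))
L=dict(large_round=(528,237),small_round=(240,189),square=(134,222),oblong=(334,169))
for k in W:
    P=plane(c,contour(red,W[k]),.050);print(k,"knob",*rect(P))
    m=contour(steel|red,W[k]);print("   block",*rect(plane(c,m,.023)))
    print("   lid",*rect(plane(c,contour(lid,L[k]),LZ[k])))
    for p in("weight_","housing_"):
        o=r.outline_of(p+k,"top");print("   ",p,[(round(q["score"],2),np.round(q["bbox"]).tolist()) for q in o[:3]])
E
```

```text
large_round knob [ 0.38356714 -0.24397395] [25.9 23.4] -87.5
   block [ 0.38281195 -0.24269485] [64.9 61.8] -87.6
   lid [ 0.55792133 -0.40672427] [72.4 71.2] -0.7
    weight_ [(0.74, [294.0, 287.0, 40.0, 41.0]), (0.58, [451.0, 318.0, 32.0, 33.0])]
    housing_ [(0.76, [523.0, 239.0, 45.0, 42.0])]
small_round knob [ 0.44811407 -0.08183681] [23.7 23.6] 3.0
   block [ 0.44790573 -0.08085876] [36.4 34.1] 2.6
   lid [0.62279071 0.19180428] [45.2 43.9] -40.0
    weight_ [(0.83, [346.0, 318.0, 18.0, 18.0]), (0.79, [369.0, 284.0, 17.0, 18.0])]
    housing_ [(0.64, [242.0, 195.0, 26.0, 27.0])]
square knob [0.3757561  0.24659782] [23.9 23.8] -84.9
   block [0.37525247 0.24507138] [53.2 52.3] 44.5
   lid [0.54210413 0.41157697] [61.7 60.4] -1.3
    weight_ [(0.96, [206.0, 309.0, 39.0, 33.0]), (0.94, [157.0, 295.0, 30.0, 35.0]), (0.7, [439.0, 196.0, 44.0, 39.0])]
    housing_ [(0.91, [138.0, 227.0, 34.0, 39.0])]
oblong knob [0.43369275 0.07175768] [23.6 23.5] 3.3
   block [0.43328519 0.07079632] [93.6 41.7] 42.7
   lid [0.68130334 0.00323301] [103.9  50.9] 38.7
    weight_ [(0.87, [296.0, 286.0, 43.0, 41.0])]
    housing_ [(0.75, [335.0, 170.0, 49.0, 58.0])]
```

Run:
```python
from h import *
c=r.camera("top");cv2.imwrite("pics/crop1.png",cv2.resize(c["img"][200:350,110:510,::-1],None,fx=2,fy=2,interpolation=cv2.INTER_CUBIC))
go([.3836,-.244],.15)
```

```text
shift tool mm [ 285.  -270.8   83.6] yaw 18.72
```

View pics/crop1.png

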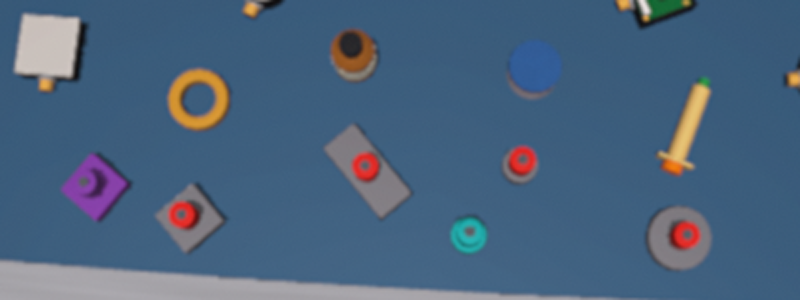

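The crop confirms it: red knobs on grey steel at (183,214), (366,166), (522,160) and (686,235). The purple one at (93,187) and the turquoise one at (468,234) are the look-alikes and stay put. I'm going above the large round weight first.

```bash
python3 -m pendant '[[0.0178,-0.0169,0.002,0],[0.0178,-0.0169,0.002,0],[0.0178,-0.0169,0.002,0],[0.0178,-0.0169,0.002,0],[0.0178,-0.0169,0.002,0],[0.0178,-0.0169,0.002,0],[0.0178,-0.0169,0.002,0],[0.0178,-0.0169,0.002,0]]' 0.6
python3 -m pendant '[[0.0178,-0.0169,0.002,0],[0.0178,-0.0169,0.002,0],[0.0178,-0.0169,0.002,0],[0.0178,-0.0169,0.002,0],[0.0178,-0.0169,0.002,0],[0.0178,-0.0169,0.002,0],[0.0178,-0.0169,0.002,0],[0.0178,-0.0169,0.002,0]]'
python3 -m pendant '[[0,0,0,0],[0,0,0,0],[0,0,0,0]]'
python3 - <<'E'
from h import *
c=r.camera("wrist");cv2.imwrite("pics/w1.png",c["img"][:,:,::-1]);red,lid,steel=masks(c["img"])
print(c["xyz"],r.read_state()["ee_pos"]);P=plane(c,contour(red),.050);print("knob",*rect(P),"block",*rect(plane(c,contour(red|steel),.023)))
go([.3836,-.244],.04)
E
```

```text
time: 1.27
ee_pos: [0.2926, -0.4171, 0.2177]
eef_rot: [0.987, 0.163, 0.0, 0.0]
ft_force: [0.7, -0.4, -0.7]
width: 0.0533
grip_force: 0.0
time: 1.93
ee_pos: [0.384, -0.2434, 0.2017]
eef_rot: [0.987, 0.163, 0.0, 0.0]
ft_force: [1.4, 0.5, 1.5]
width: 0.0519
grip_force: 0.0
time: 2.18
ee_pos: [0.3833, -0.245, 0.2017]
eef_rot: [0.987, 0.163, 0.0, 0.0]
ft_force: [0.4, -0.7, 0.4]
width: 0.0523
grip_force: 0.0
[ 0.46023785 -0.21934285  0.3533989 ] [ 0.38316073 -0.24532532  0.20167024]
knob [ 0.45018402 -0.08419602] [36.9 25.7] -78.5 block [ 0.25471881 -0.28920401] [266.7  41.5] -71.3
shift tool mm [  0.9  -1.2 161.7] yaw 18.65
```

View pics/w1.png

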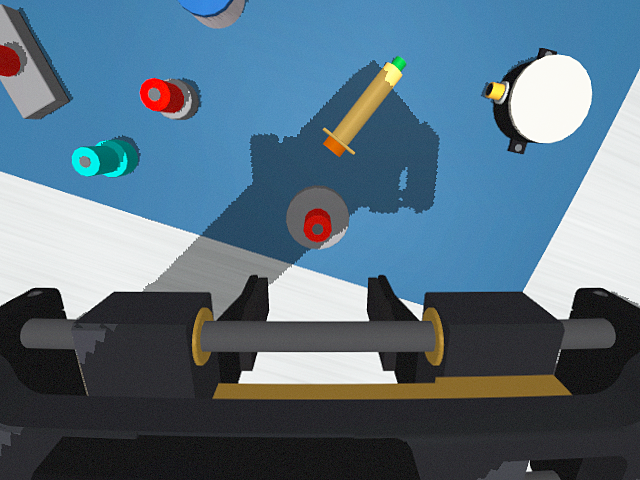

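The wrist picture shows the large round weight with its knob top at (318,229) and block at (317,217). The large round lid is at (550,98).

Run:
```python
from h import *
c=r.camera("wrist");red,lid,steel=masks(c["img"])
print("top",plane(c,[(318,229),(162,94)],.059))
print("knob sides",plane(c,[(304,226),(331,226)],.05))
k=contour(lid,(550,98));print("lid",*rect(plane(c,k,.034)))
```

```text
top [[ 0.3837112  -0.24625413]
 [ 0.45136719 -0.08879037]]
knob sides [[ 0.37995593 -0.23386306]
 [ 0.38795529 -0.25754309]]
lid [ 0.55958112 -0.40846161] [75.5 75.3] -44.2
```

```bash
python3 -m pendant '[[0.0005,0,0.017,0],[0,0,0.017,0],[0,0,0.017,0],[0,0,0.017,0],[0,0,0.017,0],[0,0,0.017,0],[0,0,0.017,0],[0,0,0.017,0]]'
python3 -m pendant '[[0,0,0.006,0],[0,0,0.005,0],[0,0,0.005,0],[0,0,0.005,0],[0,0,0.005,0],[0,0,0,0],[0,0,0,0]]'
python3 -m pendant '[[0,0,0,0],[0,0,0,0],[0,0,0,0],[0,0,0,0],[0,0,0,0],[0,0,0,0]]' 0 30
python3 -m pendant '[[0,0,-0.004,0],[0,0,-0.008,0],[0,0,-0.016,0],[0,0,-0.016,0],[0,0,-0.016,0],[0,0,-0.016,0],[0,0,-0.016,0],[0,0,0,0]]'
python3 - <<'E'
from h import *
go([.5588,-.4076],.15)
E
```

```text
time: 2.95
ee_pos: [0.3836, -0.2452, 0.0648]
eef_rot: [0.987, 0.162, 0.0, 0.0]
ft_force: [0.7, -0.2, 0.7]
width: 0.0521
grip_force: 0.0
time: 3.53
ee_pos: [0.3841, -0.2443, 0.0396]
eef_rot: [0.987, 0.163, 0.0, 0.0]
ft_force: [0.3, 0.2, 0.8]
width: 0.0524
grip_force: 0.0
time: 4.03
ee_pos: [0.3842, -0.2444, 0.0397]
eef_rot: [0.987, 0.163, 0.0, 0.0]
ft_force: [-0.2, -0.2, 0.7]
width: 0.0252
grip_force: 30.0
time: 4.7
ee_pos: [0.3853, -0.2449, 0.1346]
eef_rot: [0.987, 0.163, 0.002, 0.002]
ft_force: [1.1, -0.9, -4.5]
width: 0.0255
grip_force: 30.0
shift tool mm [112.1 209.9 -14.4] yaw 18.73
```

```bash
python3 -m pendant '[[0.008,0.015,0,0],[0.008,0.015,0,0],[0.008,0.015,0,0],[0.008,0.015,0,0],[0.008,0.015,0,0],[0.008,0.015,0,0],[0.008,0.015,0,0],[0.008,0.015,0,0]]'
python3 -m pendant '[[0.008,0.015,0,0],[0.008,0.015,0,0],[0.008,0.015,0,0],[0.008,0.015,0,0],[0.008,0.015,0,0],[0.008,0.015,0,0],[0,0,0,0],[0,0,0,0]]'
python3 -m pendant '[[0,0,0,0],[0,0,0,0]]'
python3 - <<'E'
from h import *
c=r.camera("wrist");cv2.imwrite("pics/w2.png",c["img"][:,:,::-1]);red,lid,steel=masks(c["img"])
go([.5588,-.4076],.074)
E
```

```text
time: 5.37
ee_pos: [0.4832, -0.3375, 0.1302]
eef_rot: [0.987, 0.163, -0.001, -0.001]
ft_force: [0.9, -0.0, -5.1]
width: 0.0251
grip_force: 30.0
time: 6.03
ee_pos: [0.5571, -0.407, 0.1297]
eef_rot: [0.987, 0.163, -0.001, -0.001]
ft_force: [-0.5, 0.9, -5.7]
width: 0.0252
grip_force: 30.0
time: 6.2
ee_pos: [0.557, -0.4065, 0.131]
eef_rot: [0.987, 0.163, -0.0, -0.0]
ft_force: [-0.4, -0.2, -4.6]
width: 0.0253
grip_force: 30.0
shift tool mm [ 1.4  1.5 57.3] yaw 18.74
```

View pics/w2.png

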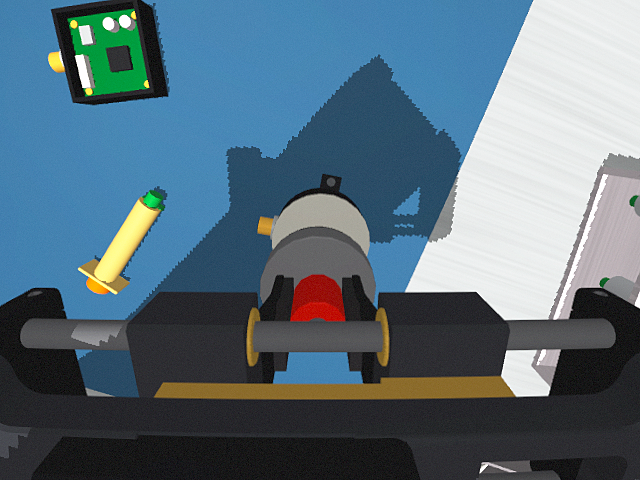

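The held disc and the lid line up, both centred near column 319. Lowering now.

```bash
python3 -m pendant '[[0.0014,0.0015,0.006,0],[0,0,0.01,0],[0,0,0.01,0],[0,0,0.01,0],[0,0,0.01,0],[0,0,0.003,0],[0,0,0.002,0],[0,0,0,0]]'
python3 -m pendant '[[0,0,0.001,0],[0,0,0.001,0],[0,0,0.001,0],[0,0,0.001,0],[0,0,0.001,0],[0,0,0.001,0],[0,0,0,0],[0,0,0,0]]'
python3 - <<'E'
from h import *
go([.5588,-.4076],.0735)
E
```

```text
time: 6.92
ee_pos: [0.5592, -0.4081, 0.08]
eef_rot: [0.987, 0.163, -0.0, -0.0]
ft_force: [0.2, -0.8, -5.1]
width: 0.025
grip_force: 30.0
time: 7.58
ee_pos: [0.5593, -0.4081, 0.0745]
eef_rot: [0.987, 0.163, -0.0, -0.0]
ft_force: [0.6, -1.0, -5.5]
width: 0.0255
grip_force: 30.0
shift tool mm [-0.3 -0.7  1. ] yaw 18.73
```

```bash
python3 -m pendant '[[0,0,0.0005,0],[0,0,0.0005,0],[0,0,0,0],[0,0,0,0]]'
python3 -m pendant '[[0,0,0.0005,0],[0,0,0.0005,0],[0,0,0,0],[0,0,0,0]]'
```

```text
time: 7.92
ee_pos: [0.5594, -0.4082, 0.0739]
eef_rot: [0.987, 0.163, 0.0, 0.0]
ft_force: [-0.7, 0.4, -3.2]
width: 0.0252
grip_force: 30.0
time: 8.25
ee_pos: [0.5595, -0.4082, 0.0738]
eef_rot: [0.987, 0.163, 0.0, 0.0]
ft_force: [-3.7, 2.2, 6.5]
width: 0.0254
grip_force: 30.0
```

```bash
python3 -m pendant '[[0,0,-0.0005,0],[0,0,0,0]]'
python3 -m pendant '[[0,0,0,0],[0,0,0,0],[0,0,0,0],[0,0,0,0],[0,0,0,0]]' 0.5
python3 -m pendant '[[0,0,-0.01,0],[0,0,-0.015,0],[0,0,-0.02,0],[0,0,-0.02,0],[0,0,-0.02,0],[0,0,-0.02,0],[0,0,-0.02,0],[0,0,0,0]]'
python3 - <<'E'
from h import *
c=r.camera("top");red,lid,steel=masks(c["img"]);cv2.imwrite("pics/t2.png",cv2.resize(c["img"][170:320,420:620,::-1],None,fx=3,fy=3))
go([.449,-.083],.2)
E
```

```text
time: 8.42
ee_pos: [0.5595, -0.4082, 0.0738]
eef_rot: [0.987, 0.163, 0.0, 0.0]
ft_force: [-3.7, 2.5, 4.6]
width: 0.0254
grip_force: 30.0
time: 8.83
ee_pos: [0.5595, -0.4082, 0.0729]
eef_rot: [0.987, 0.163, 0.0, 0.0]
ft_force: [-0.5, -0.1, -0.2]
width: 0.0422
grip_force: 0.0
time: 9.5
ee_pos: [0.561, -0.4091, 0.2039]
eef_rot: [0.987, 0.163, 0.003, 0.003]
ft_force: [0.6, -0.2, 0.3]
width: 0.0438
grip_force: 0.0
shift tool mm [-1.100e+00 -3.443e+02  2.000e-01] yaw 18.72
```

View pics/t2.png

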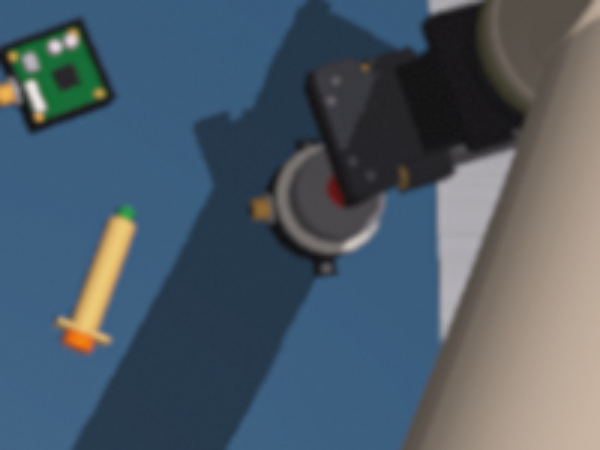

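The first weight sits centred at about (340,193) in the crop, with an even lid rim round it. Next is the small round one.

```bash
python3 -m pendant '[[0,-0.0172,0,0],[0,-0.0172,0,0],[0,-0.0172,0,0],[0,-0.0172,0,0],[0,-0.0172,0,0],[0,-0.0172,0,0],[0,-0.0172,0,0],[0,-0.0172,0,0]]'
python3 -m pendant '[[0,-0.0172,0,0],[0,-0.0172,0,0],[0,-0.0172,0,0],[0,-0.0172,0,0],[0,-0.0172,0,0],[0,-0.0172,0,0],[0,-0.0172,0,0],[0,-0.0172,0,0]]'
python3 -m pendant '[[0,-0.0172,0,0],[0,-0.0172,0,0],[0,-0.0172,0,0],[0,-0.0172,0,0],[0,0,0,0],[0,0,0,0],[0,0,0,0]]'
python3 - <<'E'
from h import *
c=r.camera("wrist");cv2.imwrite("pics/w3.png",c["img"][:,:,::-1]);red,lid,steel=masks(c["img"])
go([.449,-.083],.04)
for n,m in(("red",red),("lid",lid)):
  for k in cv2.findContours(m.astype(np.uint8),0,1)[0]:
    if cv2.contourArea(k)>250: print(n,k[:,0].mean(0).round(),*rect(plane(c,k,.05 if n=="red" else .035)))
t=r.camera("top");red,lid,steel=masks(t["img"])
print("placed: knob",*rect(plane(t,contour(red,(538,225)),.084)),"block",*rect(plane(t,contour((steel|red)&~lid,(535,230)),.057)),"lid",*rect(plane(t,contour(lid|steel|red,(532,233)),.034)))
E
```

```text
time: 10.22
ee_pos: [0.5145, -0.2769, 0.1975]
eef_rot: [0.987, 0.163, -0.0, -0.0]
ft_force: [-0.4, 0.2, 0.1]
width: 0.0434
grip_force: 0.0
time: 10.88
ee_pos: [0.4703, -0.1465, 0.1978]
eef_rot: [0.987, 0.163, -0.0, -0.0]
ft_force: [0.7, -0.2, 0.4]
width: 0.0437
grip_force: 0.0
time: 11.47
ee_pos: [0.4489, -0.0825, 0.1981]
eef_rot: [0.987, 0.163, 0.0, 0.0]
ft_force: [-0.4, 0.6, 0.7]
width: 0.0434
grip_force: 0.0
shift tool mm [ -0.    0.2 158.1] yaw 18.68 
red [317. 226.] [ 0.45028519 -0.08225069] [32.2 25.7] 18.7
red [153. 188.] [0.43651016 0.06801147] [39.2 25.5] -55.5
lid [343. 370.] [ 0.30227847 -0.16287669] [96.  41.3] -71.5
lid [ 89. 372.] [0.19974261 0.1071257 ] [63.6 21.3] 18.8
lid [ 80. 279.] [0.30110568 0.1147025 ] [202.4  87.7] -87.6
lid [630. 229.] [ 0.54351685 -0.38423627] [65.2 18.3] 34.7
lid [  5. 190.] [0.38440143 0.21145905] [37.2 17.5] 3.7
lid [165. 181.] [0.43846283 0.06551148] [88.3 37.5] 42.7
lid [180.  59.] [0.54648676 0.07768046] [45.5 31. ] -14.7
placed: knob [ 0.55780536 -0.40611188] [28.5 26.4] -86.9 block [ 0.68587585 -0.64999023] [25.   4.9] -5.0 lid [0.57513129 0.03562769] [1590.3 1117. ] -87.1
```

View pics/w3.png

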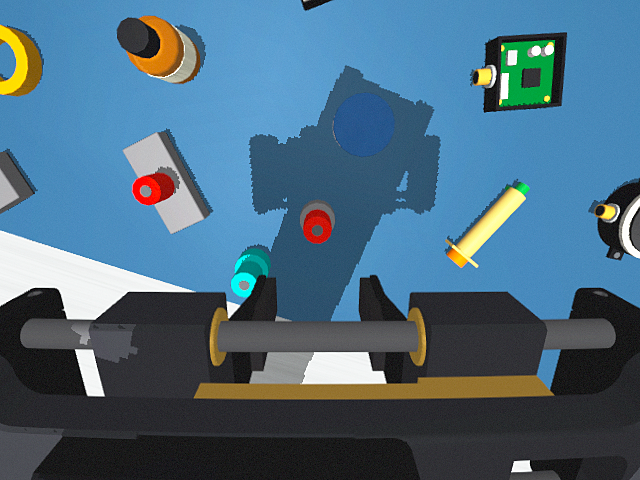

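Small round knob at (317,226) is straight below; turquoise at (248,275) is about 47 mm clear of the finger line. The first weight is centred to within 1 mm by the top camera. Grasping.

```bash
python3 -m pendant '[[0.0003,0,0.017,0],[0,0,0.017,0],[0,0,0.017,0],[0,0,0.017,0],[0,0,0.017,0],[0,0,0.017,0],[0,0,0.017,0],[0,0,0.017,0]]'
python3 -m pendant '[[0,0,0.006,0],[0,0,0.005,0],[0,0,0.004,0],[0,0,0.004,0],[0,0,0.003,0],[0,0,0,0],[0,0,0,0]]'
python3 -m pendant '[[0,0,0,0],[0,0,0,0],[0,0,0,0],[0,0,0,0],[0,0,0,0]]' 0 30
python3 -m pendant '[[0,0,-0.006,0],[0,0,-0.012,0],[0,0,-0.025,0],[0,0,-0.025,0],[0,0,-0.025,0],[0,0,-0.025,0],[0,0,-0.025,0],[0,0,0,0]]'
python3 - <<'E'
from h import *
go([.6228,.1918],.19)
E
```

```text
time: 12.23
ee_pos: [0.4493, -0.0828, 0.0611]
eef_rot: [0.987, 0.162, 0.0, -0.0]
ft_force: [0.2, -0.7, -0.1]
width: 0.0434
grip_force: 0.0
time: 12.82
ee_pos: [0.4494, -0.0823, 0.0403]
eef_rot: [0.987, 0.163, 0.0, 0.0]
ft_force: [0.1, 0.1, -0.4]
width: 0.0437
grip_force: 0.0
time: 13.23
ee_pos: [0.4493, -0.0823, 0.0402]
eef_rot: [0.987, 0.163, 0.0, 0.0]
ft_force: [0.1, 0.3, 1.0]
width: 0.025
grip_force: 30.0
time: 13.9
ee_pos: [0.4513, -0.0824, 0.1879]
eef_rot: [0.987, 0.163, 0.003, 0.001]
ft_force: [2.1, 0.1, -1.4]
width: 0.0254
grip_force: 30.0
shift tool mm [ 250.5 -204.6   -1.5] yaw 18.74
```

```bash
python3 -m pendant '[[0.0115,-0.0146,0,0],[0.0115,-0.0146,0,0],[0.0115,-0.0146,0,0],[0.0115,-0.0146,0,0],[0.0115,-0.0146,0,0],[0.0115,-0.0146,0,0],[0.0115,-0.0146,0,0],[0.0115,-0.0146,0,0]]'
python3 -m pendant '[[0.0115,-0.0146,0,0],[0.0115,-0.0146,0,0],[0.0115,-0.0146,0,0],[0.0115,-0.0146,0,0],[0.0115,-0.0146,0,0],[0.0115,-0.0146,0,0],[0,0,0,0],[0,0,0,0]]'
python3 - <<'E'
from h import *
c=r.camera("wrist");cv2.imwrite("pics/w4.png",c["img"][:,:,::-1]);red,lid,steel=masks(c["img"])
for k in cv2.findContours(lid.astype(np.uint8),0,1)[0]:
    if cv2.contourArea(k)>400: print("lid",k[:,0].mean(0).round(),*rect(plane(c,k,.040)))
go([.6228,.1918],.08)
E
```

```text
time: 14.57
ee_pos: [0.4987, 0.0587, 0.1827]
eef_rot: [0.987, 0.163, -0.0, -0.0]
ft_force: [1.1, -0.5, -2.3]
width: 0.0252
grip_force: 30.0
time: 15.23
ee_pos: [0.5356, 0.1639, 0.1825]
eef_rot: [0.987, 0.164, -0.001, -0.0]
ft_force: [-0.4, 0.1, -1.4]
width: 0.0249
grip_force: 30.0
lid [505. 467.] [ 0.33031989 -0.14589725] [64.5 18.6] -71.1
lid [107. 372.] [0.31273187 0.32398984] [59.9 59. ] 18.8
lid [321. 119.] [0.62526611 0.19048752] [46.8 46.3] 57.2
lid [ 56. 129.] [0.54628326 0.40350449] [60.7 60.1] -1.2
lid [543. 125.] [0.68115472 0.01009351] [103.1  50.3] 38.8
shift tool mm [ 92.    0.5 102.4] yaw 18.76
```

View pics/w4.png

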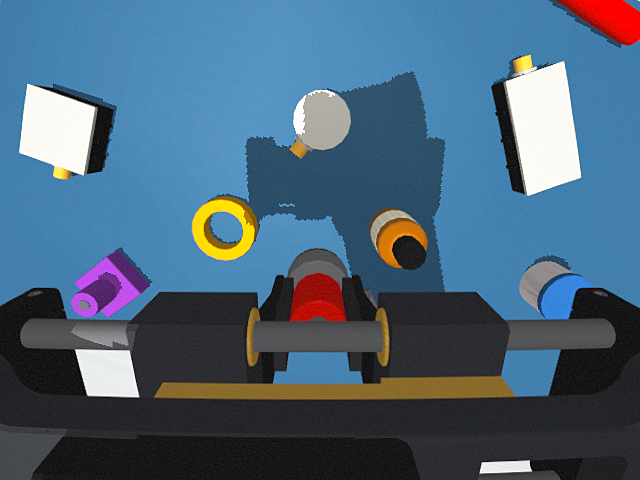

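The small round lid is clear at (321,119), the bottle at (400,240) is well to one side, and wrist and top measurements agree within 2.5 mm. Using the mean.

```bash
python3 -m pendant '[[0.0155,0.0005,0,0],[0.0155,0.0005,0,0],[0.0155,0.0005,0,0],[0.0155,0,0,0],[0.0155,0,0,0],[0.0155,0,0,0],[0,0,0,0],[0,0,0,0]]'
python3 -m pendant '[[0,0,0.01,0],[0,0,0.015,0],[0,0,0.015,0],[0,0,0.015,0],[0,0,0.015,0],[0,0,0.012,0],[0,0,0.008,0],[0,0,0,0]]'
python3 -m pendant '[[0,0,0.002,0],[0,0,0.002,0],[0,0,0.001,0],[0,0,0.001,0],[0,0,0.001,0],[0,0,0,0],[0,0,0,0]]'
python3 - <<'E'
from h import *
go([.6240,.1912],.0802)
E
```

```text
time: 15.95
ee_pos: [0.6246, 0.1903, 0.1824]
eef_rot: [0.987, 0.162, -0.001, 0.0]
ft_force: [0.6, 0.1, -2.8]
width: 0.0255
grip_force: 30.0
time: 16.62
ee_pos: [0.6234, 0.1906, 0.091]
eef_rot: [0.987, 0.163, -0.001, 0.0]
ft_force: [0.1, 0.0, -0.7]
width: 0.0253
grip_force: 30.0
time: 17.2
ee_pos: [0.6247, 0.1915, 0.0862]
eef_rot: [0.987, 0.163, 0.0, 0.0]
ft_force: [0.3, -1.8, -2.2]
width: 0.0251
grip_force: 30.0
shift tool mm [-0.7  0.1  6. ] yaw 18.73
```

```bash
python3 -m pendant '[[-0.0005,0,0.002,0],[0,0,0.001,0],[0,0,0.001,0],[0,0,0.001,0],[0,0,0.0005,0],[0,0,0,0],[0,0,0,0]]'
python3 -m pendant '[[0,0,0.0005,0],[0,0,0.0003,0],[0,0,0,0],[0,0,0,0]]'
```

```text
time: 17.78
ee_pos: [0.6241, 0.1912, 0.0805]
eef_rot: [0.987, 0.163, -0.0, 0.0]
ft_force: [-0.4, -0.6, -1.9]
width: 0.0253
grip_force: 30.0
time: 18.12
ee_pos: [0.6243, 0.1913, 0.0803]
eef_rot: [0.987, 0.163, 0.0, 0.0]
ft_force: [-1.5, -1.2, 5.4]
width: 0.0253
grip_force: 30.0
```

```bash
python3 -m pendant '[[0,0,-0.0005,0],[0,0,0,0],[0,0,0,0],[0,0,0,0],[0,0,0,0],[0,0,0,0]]' 0.5
python3 -m pendant '[[0,0,-0.01,0],[0,0,-0.015,0],[0,0,-0.02,0],[0,0,-0.02,0],[0,0,-0.02,0],[0,0,-0.02,0],[0,0,-0.02,0],[0,0,0,0]]'
python3 - <<'E'
from h import *
go([.434,.071],.2)
E
```

```text
time: 18.62
ee_pos: [0.6241, 0.1912, 0.0801]
eef_rot: [0.987, 0.163, -0.0, 0.0]
ft_force: [-0.5, 0.8, -0.1]
width: 0.0431
grip_force: 0.0
time: 19.28
ee_pos: [0.6258, 0.1924, 0.2116]
eef_rot: [0.987, 0.163, 0.004, -0.001]
ft_force: [-0.3, 0.9, -0.1]
width: 0.0436
grip_force: 0.0
shift tool mm [-220.7   53.4   10. ] yaw 18.73
```

```bash
python3 -m pendant '[[-0.0157,0.0038,0,0],[-0.0157,0.0038,0,0],[-0.0157,0.0038,0,0],[-0.0157,0.0038,0,0],[-0.0157,0.0038,0,0],[-0.0157,0.0038,0,0],[-0.0157,0.0038,0,0],[-0.0157,0.0038,0,0]]'
python3 -m pendant '[[-0.0157,0.0038,0,0],[-0.0157,0.0038,0,0],[-0.0157,0.0038,0,0],[-0.0157,0.0038,0,0],[-0.0157,0.0038,0,0],[-0.0157,0.0038,0,0],[0,0,0,0],[0,0,0,0]]'
python3 -m pendant '[[0,0,0,0]]'
python3 - <<'E'
from h import *
t=r.camera("top");red,lid,steel=masks(t["img"]);k=contour(red,(240,185));print("small knob",k[:,0].mean(0),*rect(plane(t,k,.090)))
c=r.camera("wrist");cv2.imwrite("pics/w5.png",c["img"][:,:,::-1]);red,lid,steel=masks(c["img"])
for n,m in(("red",red),("block",red|lid|steel)):
    m=m.copy();m[275:]=0;k=contour(m,(318,220));print(n,k[:,0].mean(0).round(),*rect(plane(c,k,.05 if n=="red" else .023)))
go([.434,.071],.04)
E
```

```text
time: 19.95
ee_pos: [0.5143, 0.122, 0.2062]
eef_rot: [0.987, 0.163, 0.001, 0.0]
ft_force: [-0.2, -0.7, 0.1]
width: 0.0434
grip_force: 0.0
time: 20.62
ee_pos: [0.4332, 0.0702, 0.2063]
eef_rot: [0.987, 0.162, 0.001, 0.001]
ft_force: [0.0, 0.2, -0.1]
width: 0.0432
grip_force: 0.0
time: 20.7
ee_pos: [0.4336, 0.0707, 0.206]
eef_rot: [0.987, 0.163, 0.001, 0.0]
ft_force: [-0.7, -0.3, -0.5]
width: 0.0432
grip_force: 0.0
small knob [236.30555556 180.94444444] [0.62301642 0.19182861] [27.7 24. ] 50.1
red [319. 223.] [0.43593536 0.07005655] [31.9 25.4] 18.8
block [318. 215.] [0.43621924 0.07025109] [93.2 40.3] 42.8
shift tool mm [3.000e-01 1.000e-01 1.655e+02] yaw 18.77
```

View pics/w5.png

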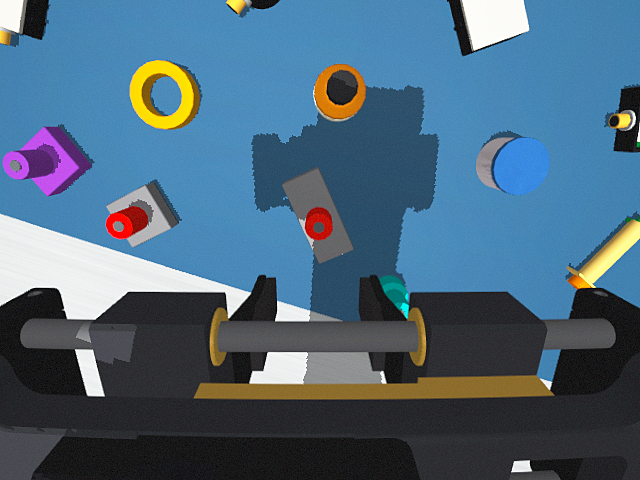

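The oblong weight is below at (318,215), with its knob at (319,223) and angle 42.7° from both cameras. The small round weight's knob is on its lid centre.

```bash
python3 -m pendant '[[0.001,0,0.018,0],[0,0,0.018,0],[0,0,0.018,0],[0,0,0.018,0],[0,0,0.018,0],[0,0,0.018,0],[0,0,0.018,0],[0,0,0.016,0]]'
python3 -m pendant '[[0,0,0.006,0],[0,0,0.005,0],[0,0,0.005,0],[0,0,0.004,0],[0,0,0.004,0],[0,0,0,0],[0,0,0,0]]'
python3 -m pendant '[[0,0,0,0],[0,0,0,0],[0,0,0,0],[0,0,0,0],[0,0,0,0]]' 0 40
python3 -m pendant '[[0,0,-0.006,0],[0,0,-0.012,0],[0,0,-0.025,0],[0,0,-0.025,0],[0,0,-0.025,0],[0,0,-0.025,0],[0,0,-0.025,0],[0,0,0,0]]'
python3 - <<'E'
from h import *
go([.6813,.0032],.18,yaw()-4)
E
```

```text
time: 21.47
ee_pos: [0.4341, 0.0713, 0.0621]
eef_rot: [0.987, 0.163, -0.0, -0.0]
ft_force: [-0.2, 0.1, 0.3]
width: 0.0435
grip_force: 0.0
time: 22.05
ee_pos: [0.4341, 0.0707, 0.0394]
eef_rot: [0.987, 0.163, 0.0, 0.0]
ft_force: [-0.5, -0.2, 0.3]
width: 0.0438
grip_force: 0.0
time: 22.47
ee_pos: [0.4342, 0.0704, 0.0394]
eef_rot: [0.987, 0.163, 0.0, 0.0]
ft_force: [0.2, -0.1, 2.8]
width: 0.0249
grip_force: 40.0
time: 23.13
ee_pos: [0.4357, 0.0713, 0.1864]
eef_rot: [0.987, 0.163, 0.003, 0.0]
ft_force: [0.6, -0.4, -4.4]
width: 0.0252
grip_force: 40.0
shift tool mm [210.6 143.4   7.9] yaw 18.75 turn rad 0.070 (wanted yaw 14.8)
```

```bash
python3 -m pendant '[[0.012,0.0143,0,0],[0.012,0.0143,0,0],[0.012,0.0143,0,0],[0.012,0.0143,0,0],[0.012,0.0143,0,0],[0.012,0.0143,0,0],[0.012,0.0143,0,0],[0.012,0.0143,0,0]]'
python3 -m pendant '[[0.012,0.0143,0,0],[0.012,0.0143,0,0],[0,0,0,0.035],[0,0,0,0.035],[0,0,0,0],[0,0,0,0],[0,0,0,0]]'
python3 - <<'E'
from h import *
c=r.camera("wrist");cv2.imwrite("pics/w6.png",c["img"][:,:,::-1]);red,lid,steel=masks(c["img"])
for k in cv2.findContours(lid.astype(np.uint8),0,1)[0]:
    if cv2.contourArea(k)>400: print("lid",k[:,0].mean(0).round(),*rect(plane(c,k,.028)))
go([.6813,.0032],.068)
E
```

```text
time: 23.8
ee_pos: [0.5614, -0.0073, 0.1804]
eef_rot: [0.987, 0.163, -0.001, -0.0]
ft_force: [0.4, -0.0, -5.3]
width: 0.0252
grip_force: 40.0
time: 24.38
ee_pos: [0.593, -0.0261, 0.1815]
eef_rot: [0.992, 0.129, -0.001, -0.0]
ft_force: [-0.3, 0.3, -5.0]
width: 0.0249
grip_force: 40.0
lid [198. 232.] [0.55669574 0.08039986] [48.  30.2] 38.9
lid [ 82. 135.] [0.62158325 0.1968877 ] [52.1 46. ] -9.1
lid [312. 117.] [0.68331512 0.00219473] [105.7  52.2] 38.8
lid [573.  24.] [ 0.8148894  -0.20065631] [82.2 42.8] -71.9
shift tool mm [ 92.8  -5.8 113.7] yaw 14.79
```

View pics/w6.png

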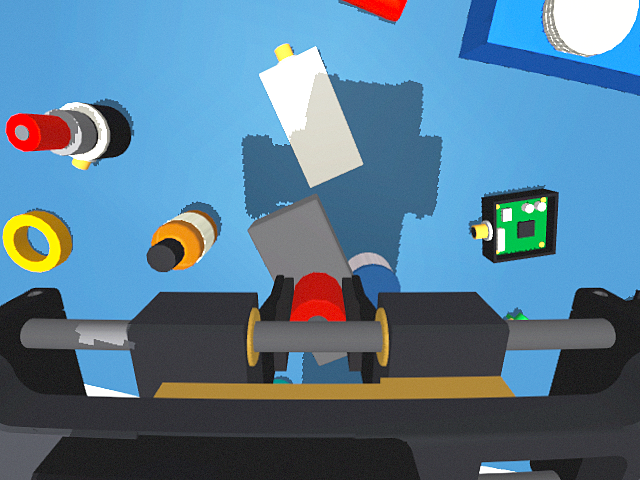

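Run:
```python
from h import *
c=r.camera("wrist");red,lid,steel=masks(c["img"])
m=(steel|red);m[:185]=0;m[262:]=0;m[:,:235]=0;m[:,375:]=0
# long right edge / left edge: fit lines
E=cv2.Canny(cv2.cvtColor(c["img"],cv2.COLOR_RGB2GRAY),50,120)
for a,b in(((248,229),(318,195)),((318,195),(350,265))):
    l=[];n=np.array([-(b[1]-a[1]),b[0]-a[0]])/np.hypot(b[0]-a[0],b[1]-a[1])
    ys,xs=np.nonzero(E);p=np.c_[xs,ys];d=(p-a)@n;t=(p-a)@np.array([n[1],-n[0]]);L=np.hypot(b[0]-a[0],b[1]-a[1])
    q=p[(abs(d)<5)&(t>6)&(t<L-6)]
    w=plane(c,q,.165);v=cv2.fitLine((w*1000).astype(np.float32),cv2.DIST_HUBER,0,.01,.01).ravel();print(len(q),np.degrees(np.arctan2(v[1],v[0])))
go([.6823,.0027],.068)
```

```text
105 -52.893497
77 38.981922
shift tool mm [ 93.5  -5.2 113.9] yaw 14.77
```

The lid is at (312,117), angle 38.8°, and the held block's edges read about 38–39°, so they are in line. Placing it.

```bash
python3 -m pendant '[[0.0155,-0.001,0,0],[0.0155,-0.001,0,0],[0.0155,-0.001,0,0],[0.0155,-0.001,0,0],[0.0155,-0.001,0,0],[0.0155,0,0,0],[0,0,0,0],[0,0,0,0]]'
python3 -m pendant '[[0,0,0.01,0],[0,0,0.016,0],[0,0,0.018,0],[0,0,0.018,0],[0,0,0.018,0],[0,0,0.015,0],[0,0,0.008,0],[0,0,0,0]]'
python3 -m pendant '[[0,0,0.002,0],[0,0,0.001,0],[0,0,0.001,0],[0,0,0,0],[0,0,0,0]]'
python3 - <<'E'
from h import *
go([.6817,.0023],.0674)
E
```

```text
time: 25.15
ee_pos: [0.6823, 0.0027, 0.1816]
eef_rot: [0.992, 0.129, -0.0, -0.0]
ft_force: [-0.1, -0.1, -5.6]
width: 0.0251
grip_force: 40.0
time: 25.82
ee_pos: [0.6807, 0.0017, 0.0768]
eef_rot: [0.992, 0.128, -0.002, -0.0]
ft_force: [-1.0, 0.5, -5.6]
width: 0.0251
grip_force: 40.0
time: 26.23
ee_pos: [0.6825, 0.0022, 0.0758]
eef_rot: [0.992, 0.128, 0.0, 0.0]
ft_force: [0.6, -0.1, -6.0]
width: 0.0252
grip_force: 40.0
shift tool mm [-0.8 -0.3  8.4] yaw 14.71
```

```bash
python3 -m pendant '[[-0.0005,0,0.002,0],[0,0,0.002,0],[0,0,0.001,0],[0,0,0.001,0],[0,0,0.001,0],[0,0,0.0005,0],[0,0,0,0],[0,0,0,0]]'
python3 -m pendant '[[0,0,0.0005,0],[0,0,0.0005,0],[0,0,0,0],[0,0,0,0]]'
```

```text
time: 26.9
ee_pos: [0.6818, 0.002, 0.0678]
eef_rot: [0.992, 0.128, 0.0, 0.0]
ft_force: [0.2, -0.2, -6.0]
width: 0.0248
grip_force: 40.0
time: 27.23
ee_pos: [0.6819, 0.0021, 0.0676]
eef_rot: [0.992, 0.128, 0.0, 0.0]
ft_force: [-5.1, -0.4, 4.9]
width: 0.0254
grip_force: 40.0
```

```bash
python3 -m pendant '[[0,0,-0.0005,0],[0,0,0,0],[0,0,0,0],[0,0,0,0],[0,0,0,0],[0,0,0,0]]' 0.5
python3 -m pendant '[[0,0,-0.01,0],[0,0,-0.015,0],[0,0,-0.02,0],[0,0,-0.02,0],[0,0,-0.02,0],[0,0,-0.02,0],[0,0,-0.02,0],[0,0,0,0]]'
python3 - <<'E'
from h import *
go([.3765,.2450],.2)
E
```

```text
time: 27.73
ee_pos: [0.6819, 0.0021, 0.0672]
eef_rot: [0.992, 0.128, 0.0, 0.0]
ft_force: [-0.9, -0.5, -0.3]
width: 0.0432
grip_force: 0.0
time: 28.4
ee_pos: [0.6838, 0.0027, 0.199]
eef_rot: [0.992, 0.128, 0.004, 0.0]
ft_force: [0.5, 0.4, 0.5]
width: 0.0436
grip_force: 0.0
shift tool mm [-235.7 -312.4   -3.4] yaw 14.71
```

```bash
python3 -m pendant '[[-0.0117,-0.0156,0,0],[-0.0117,-0.0156,0,0],[-0.0117,-0.0156,0,0],[-0.0117,-0.0156,0,0],[-0.0117,-0.0156,0,0],[-0.0117,-0.0156,0,0],[-0.0117,-0.0156,0,0],[-0.0117,-0.0156,0,0]]'
python3 -m pendant '[[-0.0117,-0.0156,0,0],[-0.0117,-0.0156,0,0],[-0.0117,-0.0156,0,0],[-0.0117,-0.0156,0,0],[-0.0117,-0.0156,0,0],[-0.0117,-0.0156,0,0],[-0.0117,-0.0156,0,0],[-0.0117,-0.0156,0,0]]'
python3 -m pendant '[[-0.0117,-0.0156,0,0],[-0.0117,-0.0156,0,0],[-0.0117,-0.0156,0,0],[-0.0117,-0.0156,0,0],[0,0,0,0],[0,0,0,0],[0,0,0,0]]'
python3 - <<'E'
from h import *
t=r.camera("top");red,lid,steel=masks(t["img"]);k=contour(red,(334,160));print("oblong knob",k[:,0].mean(0),*rect(plane(t,k,.078)))
c=r.camera("wrist");cv2.imwrite("pics/w7.png",c["img"][:,:,::-1]);red,lid,steel=masks(c["img"])
for n,m in(("red",red),("block",red|lid|steel)):
    m=m.copy();m[275:]=0;k=contour(m,(318,220));print(n,k[:,0].mean(0).round(),*rect(plane(c,k,.05 if n=="red" else .023)))
go([.3765,.2450],.04);print(r.read_state()["joint_positions"])
E
```

```text
time: 29.07
ee_pos: [0.5589, 0.0997, 0.1934]
eef_rot: [0.992, 0.128, 0.001, 0.0]
ft_force: [-0.2, -0.9, 0.3]
width: 0.0435
grip_force: 0.0
time: 29.73
ee_pos: [0.4361, 0.197, 0.1927]
eef_rot: [0.992, 0.128, 0.0, 0.0]
ft_force: [1.0, 1.0, -0.6]
width: 0.0436
grip_force: 0.0
time: 30.32
ee_pos: [0.3762, 0.2443, 0.1923]
eef_rot: [0.992, 0.128, 0.0, 0.0]
ft_force: [0.3, -0.1, 0.3]
width: 0.0435
grip_force: 0.0
oblong knob [333.89473684 160.13157895] [0.67954572 0.00398656] [31.7 22. ] 3.1
red [316. 227.] [0.37811429 0.24580148] [31.6 24.4] 14.7
block [316. 219.] [0.37834784 0.2458123 ] [52.  50.6] 44.2
shift tool mm [  0.2  -1.1 152.2] yaw 14.65 
[ 0.15612034  0.01465899 -0.82392074  1.92261664  0.01153386  1.20913635
 -1.98698931]
```

View pics/w7.png

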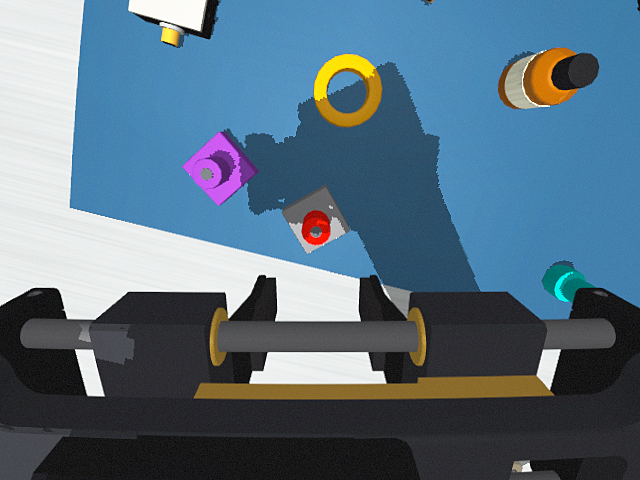

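The red square weight is below at (316,219) with its knob at (316,227). Purple, at (220,168), is left alone. Descending.

```bash
python3 -m pendant '[[0.0008,-0.0019,0.016,0],[0,0,0.016,0],[0,0,0.016,0],[0,0,0.016,0],[0,0,0.016,0],[0,0,0.016,0],[0,0,0.016,0],[0,0,0.016,0]]'
python3 -m pendant '[[0,0,0.006,0],[0,0,0.006,0],[0,0,0.005,0],[0,0,0.004,0],[0,0,0.0035,0],[0,0,0,0],[0,0,0,0]]'
python3 -m pendant '[[0,0,0,0],[0,0,0,0],[0,0,0,0],[0,0,0,0],[0,0,0,0]]' 0 40
python3 -m pendant '[[0,0,-0.006,0],[0,0,-0.012,0],[0,0,-0.025,0],[0,0,-0.025,0],[0,0,-0.025,0],[0,0,-0.025,0],[0,0,-0.025,0],[0,0,0,0]]'
python3 - <<'E'
from h import *
go([.5421,.4116],.18,yaw()-45.6)
E
```

```text
time: 31.08
ee_pos: [0.3769, 0.246, 0.0633]
eef_rot: [0.992, 0.127, -0.0, -0.0]
ft_force: [0.0, 0.3, -0.2]
width: 0.0436
grip_force: 0.0
time: 31.67
ee_pos: [0.3766, 0.2465, 0.0399]
eef_rot: [0.992, 0.128, 0.0, 0.0]
ft_force: [0.3, -1.0, 0.2]
width: 0.0431
grip_force: 0.0
time: 32.08
ee_pos: [0.3767, 0.2463, 0.0399]
eef_rot: [0.992, 0.128, 0.0, 0.0]
ft_force: [0.2, -1.4, 2.8]
width: 0.0254
grip_force: 40.0
time: 32.75
ee_pos: [0.3779, 0.2481, 0.1877]
eef_rot: [0.992, 0.128, 0.003, -0.001]
ft_force: [1.1, 1.1, -4.1]
width: 0.025
grip_force: 40.0
shift tool mm [ 200.4 -116.2    9.2] yaw 14.76 turn rad 0.796 (wanted yaw -30.8)
```

```bash
python3 -m pendant '[[0.009,-0.01,0,0],[0.013,-0.015,0,0],[0.013,-0.015,0,0],[0.013,-0.015,0,0],[0.013,-0.015,0,0],[0.013,-0.015,0,0],[0.013,-0.015,0,0],[0.013,-0.015,0,0]]'
python3 -m pendant '[[0,0,0,0.0995],[0,0,0,0.0995],[0,0,0,0.0995],[0,0,0,0.0995],[0,0,0,0.0995],[0,0,0,0.0995],[0,0,0,0.0995],[0,0,0,0.0995]]'
python3 -m pendant '[[0,0,0,0],[0,0,0,0]]'
python3 - <<'E'
from h import *
c=r.camera("wrist");cv2.imwrite("pics/w8.png",c["img"][:,:,::-1]);red,lid,steel=masks(c["img"])
for k in cv2.findContours(lid.astype(np.uint8),0,1)[0]:
    if cv2.contourArea(k)>400: print("lid",k[:,0].mean(0).round(),*rect(plane(c,k,.030)))
go([.5421,.4116],.07);print(r.read_state()["joint_positions"])
E
```

```text
time: 33.42
ee_pos: [0.4439, 0.3836, 0.182]
eef_rot: [0.992, 0.128, -0.001, 0.0]
ft_force: [0.3, -0.1, -2.9]
width: 0.0251
grip_force: 40.0
time: 34.08
ee_pos: [0.4399, 0.3794, 0.1672]
eef_rot: [0.993, -0.12, -0.008, 0.016]
ft_force: [-0.8, 0.1, -5.5]
width: 0.0252
grip_force: 40.0
time: 34.25
ee_pos: [0.4391, 0.3806, 0.167]
eef_rot: [0.993, -0.118, -0.007, 0.017]
ft_force: [-0.0, 0.3, -5.6]
width: 0.0249
grip_force: 40.0
lid [505. 467.] [0.08975222 0.22222887] [68.8 19.2] 73.9
lid [317. 370.] [0.29492426 0.40945718] [92.7 38.5] 74.8
lid [531. 370.] [0.2261498  0.19377567] [63.1 61.1] 75.3
lid [107. 372.] [0.34159781 0.6202121 ] [58.2 55.8] -14.3
lid [515. 305.] [0.31163257 0.20564531] [86.1 29.1] 45.4
lid [244. 114.] [0.5444823  0.41107996] [61.7 61.4] 88.9
lid [613.  30.] [0.54015399 0.1047897 ] [37.8 33.1] 22.9
lid [ 85. 162.] [0.5168526  0.53821649] [280.2 194.4] -28.1
shift tool mm [ 93.7 -57.5  94.2] yaw -13.54 
[-8.17420430e-01  3.04179419e-01  2.46844458e-02  1.63971840e+00
  5.32014567e-04  1.23249096e+00 -2.60090031e+00]
```

View pics/w8.png

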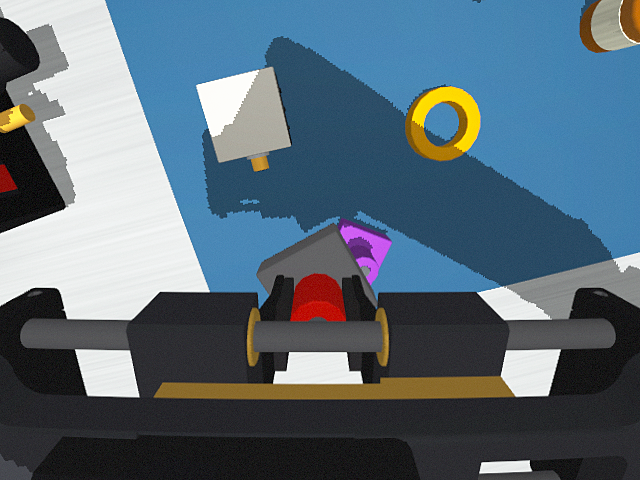

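The square lid is at (244,114). But joint 7 has hit the end of its range in this turn direction (-2.60) and the tool leans slightly, so I'm turning back and will use the other equivalent orientation.

```bash
python3 -m pendant '[[0,0,0,-0.1],[0,0,0,-0.1],[0,0,0,-0.1],[0,0,0,-0.1],[0,0,0,-0.1],[0,0,0,-0.1]]'
python3 -m pendant '[[0,0,0,0],[0,0,0,0]]'
python3 - <<'E'
from h import *
s=r.read_state();print(s["joint_positions"].round(3) if hasattr(s["joint_positions"],"round") else s["joint_positions"],R.from_quat(s["eef_rot"]).apply([0,0,1]))
go([.5433,.4114],.07,59.1)
E
```

```text
time: 34.8
ee_pos: [0.4407, 0.3792, 0.1675]
eef_rot: [0.983, 0.182, -0.012, 0.013]
ft_force: [0.3, -0.2, -5.3]
width: 0.0253
grip_force: 40.0
time: 34.97
ee_pos: [0.4408, 0.3791, 0.1675]
eef_rot: [0.984, 0.177, -0.012, 0.013]
ft_force: [-0.1, -0.2, -4.3]
width: 0.0252
grip_force: 40.0
[-0.748  0.306 -0.054  1.635  0.025  1.234 -2.023] [-0.01877868 -0.02920876 -0.99939692]
shift tool mm [110.    3.6  94.6] yaw 20.42 turn rad -0.675 (wanted yaw 59.1)
```

```bash
python3 -m pendant '[[0,0,-0.004,-0.1125],[0,0,-0.004,-0.1125],[0,0,-0.004,-0.1125],[0,0,-0.004,-0.1125],[0,0,0,-0.1125],[0,0,0,-0.1125],[0,0,0,0],[0,0,0,0]]'
python3 -m pendant '[[0,0,0,0]]'
python3 - <<'E'
from h import *
s=r.read_state();print(np.round(s["joint_positions"],3),R.from_quat(s["eef_rot"]).apply([0,0,1]))
go([.5441,.4126],.10,59.1)
E
```

```text
time: 35.63
ee_pos: [0.4409, 0.3799, 0.1834]
eef_rot: [0.87, 0.492, -0.015, 0.008]
ft_force: [0.2, -0.1, -4.3]
width: 0.0254
grip_force: 40.0
time: 35.72
ee_pos: [0.4409, 0.3799, 0.1834]
eef_rot: [0.87, 0.492, -0.015, 0.009]
ft_force: [0.1, 0.4, -4.7]
width: 0.0253
grip_force: 40.0
[-0.683  0.299 -0.135  1.611  0.049  1.269 -1.369] [-0.01823271 -0.02988332 -0.99938709]
shift tool mm [84.1 71.6 80.5] yaw 58.99 turn rad -0.002 (wanted yaw 59.1)
```

```bash
python3 -m pendant '[[0.012,0.0102,0,0],[0.012,0.0102,0,0],[0.012,0.0102,0,0],[0.012,0.0102,0,0],[0.012,0.0102,0,0],[0.012,0.0102,0,0],[0.012,0.0102,0,0],[0,0,0,0]]'
python3 -m pendant '[[0,0,0.01,0],[0,0,0.015,0],[0,0,0.015,0],[0,0,0.015,0],[0,0,0.015,0],[0,0,0.01,0],[0,0,0,0],[0,0,0,0]]'
python3 - <<'E'
from h import *
s=r.read_state();print(np.round(s["joint_positions"],3),R.from_quat(s["eef_rot"]).apply([0,0,1]))
go([.5441,.4126],.071,59.1)
c=r.camera("wrist");cv2.imwrite("pics/w9.png",c["img"][:,:,::-1])
E
```

```text
time: 36.38
ee_pos: [0.5474, 0.4156, 0.1796]
eef_rot: [0.87, 0.492, -0.015, 0.009]
ft_force: [0.0, -1.0, -4.7]
width: 0.0251
grip_force: 40.0
time: 37.05
ee_pos: [0.543, 0.4132, 0.1002]
eef_rot: [0.869, 0.494, -0.016, 0.009]
ft_force: [-0.4, -0.7, -4.1]
width: 0.0251
grip_force: 40.0
[-0.653  0.575 -0.099  1.403  0.068  1.202 -1.3  ] [-0.0189497  -0.03064196 -0.99935078]
shift tool mm [ 1.1  1.3 29.2] yaw 59.27 turn rad 0.003 (wanted yaw 59.1)
```

View pics/w9.png

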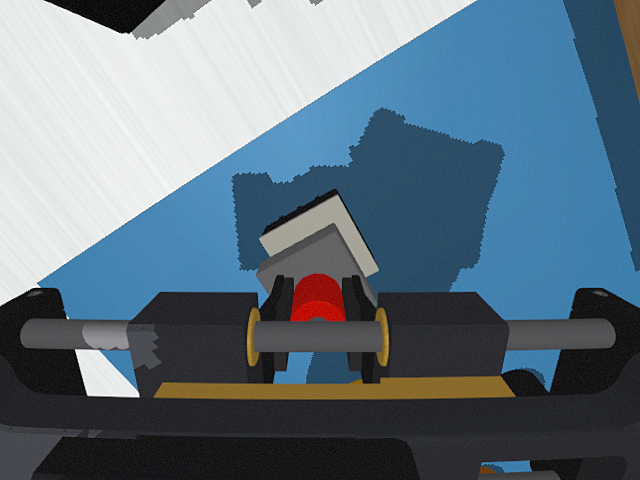

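The held square sits over the lid with its edges parallel (block corner at (334,224), lid corner at (337,193)). Lowering slowly.

```bash
python3 -m pendant '[[0.0008,0.0008,0.006,0],[0,0,0.006,0],[0,0,0.006,0],[0,0,0.003,0],[0,0,0.002,0],[0,0,0,0],[0,0,0,0]]'
python3 -m pendant '[[0,0,0.001,0],[0,0,0.001,0],[0,0,0.001,0],[0,0,0,0],[0,0,0,0]]'
python3 - <<'E'
from h import *
go([.5441,.4126],.071,59.1)
E
```

```text
time: 37.68
ee_pos: [0.5443, 0.413, 0.0776]
eef_rot: [0.869, 0.495, -0.015, 0.009]
ft_force: [-0.1, 0.2, -5.0]
width: 0.025
grip_force: 40.0
time: 38.1
ee_pos: [0.5442, 0.4128, 0.0745]
eef_rot: [0.869, 0.495, -0.015, 0.009]
ft_force: [0.2, -0.6, -4.7]
width: 0.0248
grip_force: 40.0
shift tool mm [-0.2  0.   3.5] yaw 59.3 turn rad 0.003 (wanted yaw 59.1)
```

```bash
python3 -m pendant '[[0,0,0.001,0.003],[0,0,0.001,0],[0,0,0.0005,0],[0,0,0,0],[0,0,0,0]]'
python3 -m pendant '[[0,0,0.0005,0],[0,0,0.0005,0],[0,0,0,0],[0,0,0,0]]'
```

```text
time: 38.52
ee_pos: [0.5442, 0.4128, 0.072]
eef_rot: [0.87, 0.493, -0.015, 0.009]
ft_force: [-0.7, 0.2, -3.9]
width: 0.0247
grip_force: 40.0
time: 38.85
ee_pos: [0.5442, 0.4128, 0.0711]
eef_rot: [0.87, 0.493, -0.015, 0.009]
ft_force: [0.2, -0.4, -4.7]
width: 0.025
grip_force: 40.0
```

```bash
python3 -m pendant '[[0,0,0.0005,0],[0,0,0,0],[0,0,0,0]]'
```

```text
time: 39.1
ee_pos: [0.5442, 0.4128, 0.0709]
eef_rot: [0.87, 0.493, -0.015, 0.009]
ft_force: [-1.2, -1.4, -0.4]
width: 0.0251
grip_force: 40.0
```

```bash
python3 -m pendant '[[0,0,0,0],[0,0,0.0004,0],[0,0,0,0],[0,0,0,0]]' 0 6
python3 -m pendant '[[0,0,0.0003,0],[0,0,0.0003,0],[0,0,0,0],[0,0,0,0]]' 0 3
python3 -m pendant '[[0,0,0,0],[0,0,0,0],[0,0,0,0]]' 0.33
python3 -m pendant '[[0,0,0,0],[0,0,0,0],[0,0,0,0]]' 0.5
python3 -m pendant '[[0,0,-0.005,0],[0,0,-0.01,0],[0,0,-0.02,0],[0,0,-0.02,0],[0,0,-0.02,0],[0,0,-0.02,0],[0,0,-0.02,0],[0,0,-0.02,0]]'
python3 -m pendant '[[-0.02,0,0,0],[-0.025,0,0,0],[-0.025,0,0,0],[-0.025,0,0,0],[-0.025,0,0,0],[-0.02,0,0,0],[0,0,0,0],[0,0,0,0]]'
python3 - <<'E'
from h import *
t=r.camera("top");o=cv2.resize(t["img"][140:270,100:570,::-1],None,fx=1.7,fy=1.7,interpolation=cv2.INTER_CUBIC);cv2.imwrite("pics/t3.png",o)
c=r.camera("wrist");cv2.imwrite("pics/w10.png",c["img"][:,:,::-1])
E
```

```text
time: 39.43
ee_pos: [0.5442, 0.4127, 0.0705]
eef_rot: [0.87, 0.493, -0.015, 0.009]
ft_force: [-3.0, -2.2, 2.5]
width: 0.0258
grip_force: 6.0
time: 39.77
ee_pos: [0.5443, 0.4128, 0.0698]
eef_rot: [0.87, 0.493, -0.015, 0.009]
ft_force: [-2.8, -2.7, 2.9]
width: 0.0262
grip_force: 3.0
time: 40.02
ee_pos: [0.5444, 0.4131, 0.0696]
eef_rot: [0.87, 0.493, -0.015, 0.008]
ft_force: [0.8, -0.3, 0.8]
width: 0.0284
grip_force: 0.0
time: 40.27
ee_pos: [0.5442, 0.4128, 0.0695]
eef_rot: [0.87, 0.493, -0.015, 0.009]
ft_force: [-0.8, 0.6, -0.3]
width: 0.04
grip_force: 0.0
time: 40.93
ee_pos: [0.5467, 0.4169, 0.2068]
eef_rot: [0.87, 0.493, -0.015, 0.008]
ft_force: [0.2, 0.3, 0.0]
width: 0.0434
grip_force: 0.0
time: 41.6
ee_pos: [0.475, 0.2962, 0.211]
eef_rot: [0.87, 0.493, -0.014, 0.009]
ft_force: [0.0, 0.2, -0.0]
width: 0.0432
grip_force: 0.0
```

View pics/t3.png

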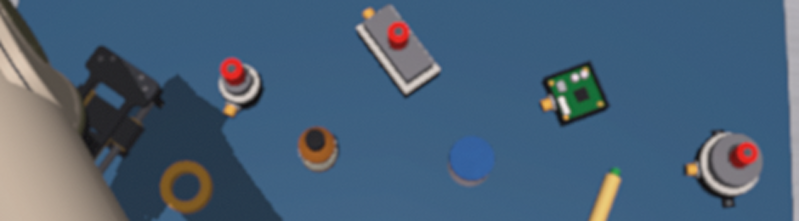

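View pics/w10.png

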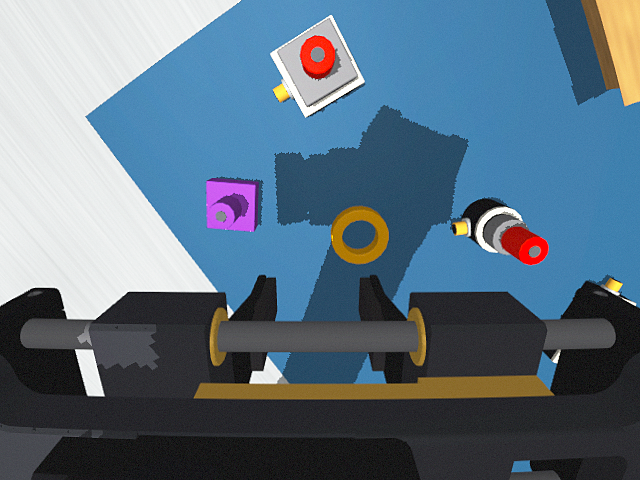

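Both views show the weights flat on their lids with even rims; the square one is at (318,65) in the wrist view. Now a numeric check.

Run:
```python
from h import *
def chk(c,n,px,z,th,w=60):
    g=c["img"].astype(int);S=g.max(2)-g.min(2);V=g.max(2)
    red=(g[...,0]>120)&(g[...,1]<90); win=np.zeros(V.shape,bool);win[max(0,px[1]-w):px[1]+w,max(0,px[0]-w):px[0]+w]=1
    blk=((S<25)&(V>70)&(V<th)|red)&win; al=((S<25)&(V>70)|red)&win
    blk=cv2.morphologyEx(blk.astype(np.uint8),cv2.MORPH_OPEN,np.ones((3,3)))
    b=contour(blk);rm=cv2.morphologyEx(red.astype(np.uint8)*win,cv2.MORPH_OPEN,np.ones((2,2)))
    print(n,"block",*rect(plane(c,b,z+.023)),"knob",*rect(plane(c,contour(rm),z+.05)),"lid+",*rect(plane(c,contour(al),z)))
t=r.camera("top");c=r.camera("wrist")
chk(t,"oblong",(335,170),.028,165,40);chk(t,"large",(530,234),.034,165,35);chk(t,"small",(240,187),.040,165,25)
chk(c,"square",(318,65),.030,215);chk(c,"small w",(500,230),.04,215,50)
```

```text
oblong block [0.67878156 0.00307865] [97.3 45. ] 38.7 knob [0.68074585 0.00106047] [25.4 24. ] 3.1 lid+ [0.68371411 0.00733361] [119.3  56.2] 38.9
large block [ 0.55814014 -0.4039043 ] [65.9 61.4] 28.0 knob [ 0.55614752 -0.41141095] [26.9 25. ] -1.2 lid+ [ 0.55891174 -0.40516385] [80.6 80.2] -32.6
small block [0.63222571 0.1986839 ] [27.8 26.4] 5.2 knob [0.62198346 0.19178189] [27.1 25.8] 5.1 lid+ [0.619224   0.18946341] [70.8 49.4] 5.5
square block [0.54429541 0.4096423 ] [52.1 50.5] 89.3 knob [0.54446039 0.40975787] [28.7 25.3] 59.2 lid+ [0.54285663 0.41065469] [65.2 62.4] -1.4
small w block [0.62721216 0.18415118] [71.1 34.9] -65.9 knob [0.62315973 0.19272572] [47.5 26.2] -61.2 lid+ [0.63093701 0.17378488] [86.7 47.2] -70.5
```

Run:
```python
from h import *
t=r.camera("top");red,lid,steel=masks(t["img"])
for n,px in(("large",(538,228)),("oblong",(334,160))):
    k=contour(red,px);print(n,k[:,0].mean(0),*rect(plane(t,k,(.034 if n=="large" else .028)+.05)))
a=t["img"][200:275,490:570,::-1];b=t["img"][135:210,295:375,::-1]
cv2.imwrite("pics/t4.png",cv2.resize(np.hstack([a,b]),None,fx=5,fy=5,interpolation=cv2.INTER_NEAREST))
go([.5588-.085,-.4076+.0],.2)
```

```text
large [537.175 230.9  ] [ 0.55773773 -0.40517004] [33.5 23. ] -61.8
oblong [333.89473684 160.13157895] [0.67954572 0.00398656] [31.7 22. ] 3.1
shift tool mm [-605.4  360.3   30.4] yaw 59.18
```

View pics/t4.png

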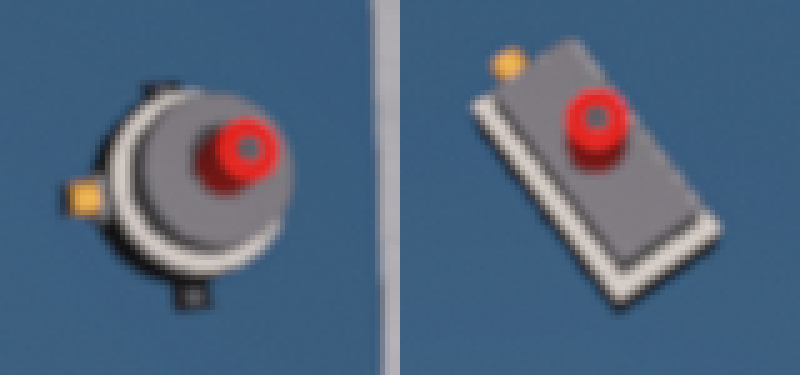

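The knob-top holes are at (539.1,229.3) for the large round and (333.9,158.3) for the oblong. Projecting those is cleaner than using the red blobs.

Run:
```python
from h import *
t=r.camera("top")
print(plane(t,[(539.1,229.3)],.093),plane(t,[(333.9,158.3)],.087))
f=lambda x,y:(490+x/5-.5,200+y/5-.5); g=lambda x,y:(295+(x-400)/5-.5,135+y/5-.5)
P=plane(t,[f(138,165),f(293,165),f(214,92),f(214,248)],.057);print("block",P[:2].mean(0),P[2:].mean(0),P)
Q=plane(t,[g(571,40),g(708,205),g(624,268),g(490,95)],.051);print("oblong block",Q.mean(0))
```

```text
[[ 0.55814922 -0.40636368]] [[0.6809579  0.00339725]]
block [ 0.55970818 -0.40551145] [ 0.5577814  -0.40469517] [[ 0.55787135 -0.37262929]
 [ 0.56154501 -0.43839361]
 [ 0.59009921 -0.40534356]
 [ 0.52546359 -0.40404678]]
oblong block [0.67995588 0.00254311]
```

Both sit within 1 mm of their lid centres (large 0.55815,-0.4064 against 0.5579,-0.4067; oblong 0.6810,0.0034 against 0.6813,0.0032). Handing in.

```bash
python3 -c "
from bench import r
print(r.close_job())"
```

```text
the job is handed in; nothing more can be done
None
```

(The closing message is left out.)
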